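# Put the cordless handset back on its sloping rest and set the ringer

### The job

Put the phone handset back on the base station: lay it gently, face up and earpiece end uppermost, on the narrow sloping rest, centred and straight, with its lower end down against the rest's lip. Also turn the ringer dial so that its pointer stands at the one long mark of its scale. Leave the mug, the power adapter and the router where they are.

Things in the scene. Friction and masses are not known exactly. Their poses are not given: they have to be found in the camera images.
- handset: Loose white cordless phone handset, a flat bar 150 x 48 x 22 mm (x, y, z), about 0.14 kg, first lying face up on the table. Origin: centre of its underside (back); x along its length to the earpiece end, z out of its face, which shows from earpiece end to lower end a short dark slot, a dark screen, a round key and rows of grey keys.
- earpiece (a point): The earpiece slot on the handset's face: 63 mm from its origin along the handset's x, 22 mm up.
- station: White phone base station, a fixed low case 150 mm deep (x), 260 mm wide (y), top 30 mm above the table. Origin: centre of its underside; x from its front to its back edge, z up. It carries the sloping rest (left of centre seen from the robot), the ringer dial (right of centre, 145 mm from the rest) and a loudspeaker grille.
- rest: Fixed grey plate on the station, 30 mm wide, sloping 30 degrees, rising to the back. Origin: centreline of its upper face at the lip, 55 mm above the table; x up the slope, z square out of the face, y across. Plate: x = 0 to 100 mm; lip: x = -6 to 0, 12 mm high. The handset belongs with its origin at x = 75 mm, y = z = 0, axes parallel to these; it overhangs the top by 50 mm, the sides by 9 mm.
- ring_dial (a joint): Angle of the ringer dial in rad, 0 to 2.4, growing clockwise from above; it stays where left (friction 0.03 N m). Its scale has nine dark marks, every 0.3 from 0 to 2.4; the sixth, at 1.5, is the one long thick mark (14 mm, the others 5 mm). In the station's frame the pointer points along (cos, sin) of (1.2 - angle).
- dial_grip (a point): Point on the dial's vertical axis, 50 mm above the table, in its grip bar: an upright grey bar 42 mm long, 11 mm thick, 38 to 58 mm above the table, on a round skirt of 24 mm radius whose top is 38 mm above the table. A dark line on the bar's top marks its pointer end. x along the bar to the pointer end (turns with the dial), z up.
- adapter: Bystander: white power adapter, loose, 85 x 48 x 34 mm with a plug body and two pins at one end. Origin: centre of the underside of the block; x to the plug end. Leave it.
- mug: Bystander: white mug, loose, 80 mm across, 90 mm high, handle at its y side. Origin: centre of its underside. Leave it.
- router: Bystander: white router, loose, flat box 140 x 200 x 32 mm (x, y, z) with a perforated top. Origin: centre of its underside. Leave it.
Mind the look-alikes: they are no part of the job. What is shaped like the handset but brown or orange is not meant.

How it is judged:
By the outcome, as a careful person would: the job done as asked, in the order asked, and still so for the second after the job is handed in, with the robot touching nothing.
It also fails if it takes over 51 s, if anything falls off the work surface, if the arm or the gripper's body presses on something with over 40 N, if the wrist force passes 120 N, or if a joint passes its speed limit or range.

### The arm

A 6-joint arm with a two-finger parallel gripper is mounted at the origin on the work surface. World frame = base frame: x ahead of the robot, y to its left, z up, the work surface at z = 0. Lengths are in mm, angles in rad, forces in N, time in s.
With the tool pointing down it reaches from about 300 to 875 mm from the base axis. Payload 6.4 kg.
Tool frame: the origin (TCP) lies at the very end of the fingers, on their centre line; the grasp point (between the pads) lies manip.grasp_offset behind it (manip.grasp_offset is the distance from the TCP to the grasp point, in mm); z points along the fingers, y is the line along which they close (so a half turn about z gives the same grasp; the last joint's range is limited). The gripper opens to 88 mm and grips with 3 to 60 N. Pads are 18 mm wide; open, the fingers measure 123 mm over their backs; the gripper's body (75 mm by 187 mm) begins 45 mm behind the grasp point.
Start: joints at [0.972, 0.181, 1.607, -0, 1.354, -0.206], TCP at [220.087, 531.228, 238.714] pointing down, gripper open.
Joint ranges: [-2.99, 2.99], [-0.89, 2.07], [0.3, 2.58], [-1.14, 4.28], [0, 2.63], [-3.12, 3.12]. Speed limits (rad/s): [2.57, 2.57, 3.01, 3.14, 3.14, 3.14].

### API

Orientations are given as a unit quaternion [x, y, z, w].
In Python, from station import manip, optics gives the robot as it stands. Calls block until the motion is done:
- manip.movep(position, orientation): joint-space move of the TCP to a pose.
- manip.servo_line(position, rotation=None, rate=150): straight line of the TCP; rotation=None keeps the orientation; rate is the mean speed in mm/s.
- manip.move_j(angles): joint-space move.
- manip.grip(opening, effort=None): finger opening in mm; effort is the grip in N (None keeps the last); returns when the fingers have stopped.
- manip.hold(seconds).
- manip.solve_ik(position, orientation): joint angles nearest the present ones, or None.
- optics.grab_frame(name): name is "side" or "top" or "wrist"; returns a dict with "pixels" (480x640x3 uint8, blue, green, red), "mtx" (3x3 intrinsics, pixels), "k1" (the pictures are not rectified: a ray, as slopes to the right and down, at radius r is drawn at 1 + k1 r^2 times it, then the intrinsics apply), "R" (3x3) and "t" (3): a world point X has camera coordinates R X + t; the wrist camera has in their place "hand_eye" (4x4, takes a point from camera to tool coordinates, whose origin is the TCP and whose axes are the flange's). Camera axes: x right, y down, z forward; pixel columns grow to the right and rows downward; lengths in mm; the calibration is good to about 2 mm. A picture is of the moment at which its call begins: read the wrist's pose just before it. There is no depth.
A pose or a line that the arm cannot do raises manip.PlanningError and nothing moves.
- manip.sign_off(): hands the job in; it is judged then, once.
Readings, each from a call of its own:
- manip.read_time_s(): time.
- manip.read_joint_pos(): joint angles.
- manip.read_qvel(): joint speeds.
- manip.read_effort(): joint torques, N m.
- manip.read_tool_pos(): TCP position.
- manip.read_tool_rot(): TCP orientation.
- manip.read_wrist_force(): force on the tool from outside, world axes, zero at the start.
- manip.read_ft_torque(): the same for the moment, N m.
- manip.read_opening(): finger opening in mm.
- manip.read_grip_force(): force on a finger pad.
Only numpy, scipy, OpenCV 4.12 (cv2) and the standard library are available. Lean on these libraries where they do the work, as an engineer would, in place of code of your own. Each camera call takes 0.05 s, during which the arm holds its last target. There are 200 camera calls.

## Working session

There is one attempt and no reset: what is moved stays moved. The work goes in short steps, each a Python script; the robot and the scene stay as the last script left them, time stands still between calls to the robot, and variables do not carry over. Pictures are saved under pics/ and viewed, at most 10 in all, crops included, and the job is handed in when it is done.

```bash
ls; mkdir -p pics; python3 - <<'E'
from station import manip, optics
import cv2,pickle
d={}
for n in("top","side","wrist"):
    f=optics.grab_frame(n); d[n]=f; cv2.imwrite(f"pics/{n}0.png",f["pixels"])
    print(n,f["mtx"].tolist(),f["k1"],f.get("R"),f.get("t"),f.get("hand_eye"))
pickle.dump(d,open("f0.pkl","wb"))
print(manip.read_tool_rot(),manip.grasp_offset,manip.read_time_s())
E
```

```text
pics
top [[500.7056996912448, 0.0, 324.47354252473303], [0.0, 500.7056996912448, 240.18224458618914], [0.0, 0.0, 1.0]] -0.04116200800731831 [[-0.00400009 -0.9996551   0.02595518]
 [-0.99848423  0.00256793 -0.05497867]
 [ 0.05489306 -0.02613576 -0.99815013]] [ -54.70831633  541.4654556  1121.86327401] None
side [[622.8653666905694, 0.0, 325.3247428433734], [0.0, 622.8653666905694, 231.6477110813286], [0.0, 0.0, 1.0]] -0.04552126601405722 [[ 0.75344231 -0.65751346  0.00085634]
 [-0.45984987 -0.5278703  -0.71406655]
 [ 0.46996041  0.53761416 -0.7000773 ]] [-447.94339146  272.64371298 1147.93528816] None
wrist [[348.19933111388065, 0.0, 321.3603902337594], [0.0, 348.19933111388065, 239.51058072326143], [0.0, 0.0, 1.0]] -0.033665974374808734 None None [[-7.05277466e-04 -9.66235415e-01 -2.57659901e-01  6.63476214e+01]
 [ 9.99999719e-01 -6.16269454e-04 -4.26204838e-04  1.11592961e+00]
 [ 2.53026281e-04 -2.57660130e-01  9.66235579e-01 -1.47224370e+02]
 [ 0.00000000e+00  0.00000000e+00  0.00000000e+00  1.00000000e+00]]
[ 1.95151230e-01  9.80772949e-01 -5.96915303e-04 -2.53535941e-04] 18.700000000000003 0.15
```

View pics/top0.png

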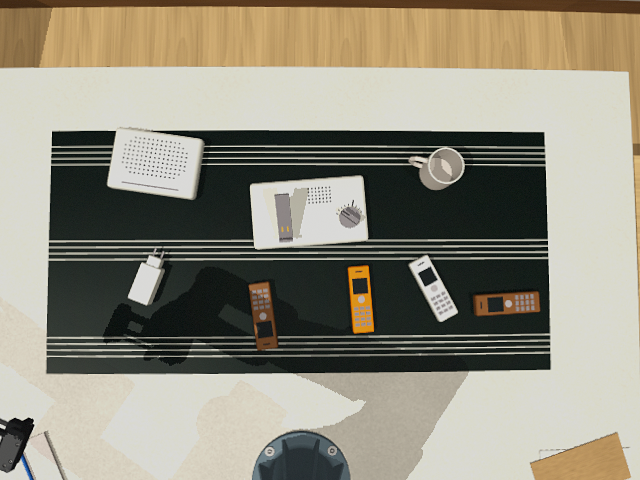

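View pics/side0.png

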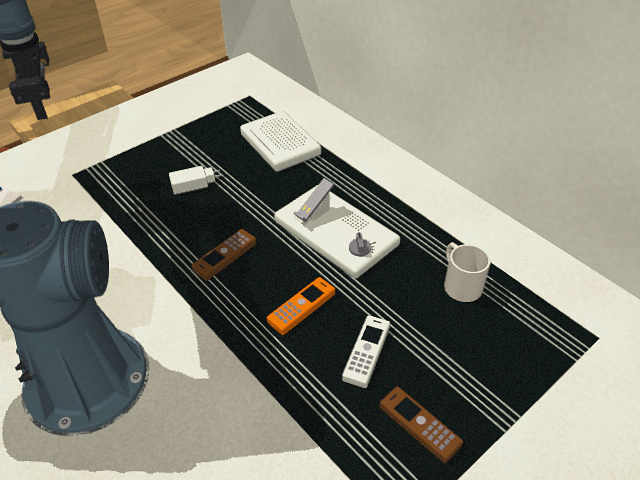

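```bash
cat > h.py <<'E'
import numpy as np, cv2, pickle
from scipy.spatial.transform import Rotation as Ro
from station import manip, optics
def quat(xh,zh=(0,0,1)):
    """tool pose for an object with x axis xh, z axis zh (tool x=-xh, z=-zh)"""
    z=np.array(zh,float); z/=np.linalg.norm(z); x=np.array(xh,float); x-=z*(x@z); x/=np.linalg.norm(x)
    return Ro.from_matrix(np.c_[-x,np.cross(z,x),-z]).as_quat()
def yaw(a): return quat((np.cos(a),np.sin(a),0))
def grab(n):
    p,q=np.array(manip.read_tool_pos()),manip.read_tool_rot()
    f=dict(optics.grab_frame(n))
    if "hand_eye" in f and f["hand_eye"] is not None:
        T=np.eye(4);T[:3,:3]=Ro.from_quat(q).as_matrix();T[:3,3]=p
        W=np.linalg.inv(T@np.array(f["hand_eye"])); f["R"],f["t"]=W[:3,:3],W[:3,3]
    return f
def rays(f,uv):
    n=cv2.undistortPoints(np.array(uv,float).reshape(-1,1,2),f["mtx"],np.array([f["k1"],0,0,0.])).reshape(-1,2)
    R=np.array(f["R"]); return -R.T@np.array(f["t"]), np.c_[n,np.ones(len(n))]@R
def plane(f,uv,z):
    c,d=rays(f,uv); return c+d*((z-c[2])/d[:,2])[:,None]
def tri(fs,uvs):
    """least-squares meeting point of one ray per view; returns point and rms miss"""
    A=np.zeros((3,3));b=np.zeros(3);P=[]
    for f,uv in zip(fs,uvs):
        c,d=rays(f,[uv]);d=d[0]/np.linalg.norm(d[0]);M=np.eye(3)-np.outer(d,d);A+=M;b+=M@c;P.append((M,c))
    X=np.linalg.solve(A,b); return X,np.sqrt(np.mean([np.sum((M@(X-c))**2) for M,c in P]))
E
python3 - <<'E'
from h import *
d=pickle.load(open("f0.pkl","rb")); f=d["top"]
h=plane(f,[(419,260),(449,317)],22); st=plane(f,[(309,212)],30)[0]; rs=plane(f,[(284,240),(283,195),(349,216)],[75,75,50])
print(h,st,rs)
hc=h.mean(0); a=np.arctan2(*(h[0]-h[1])[1::-1]); print(a)
V=[]
def view(p,a):
    manip.movep(list(p),yaw(a)); V.append(grab("wrist"));cv2.imwrite(f"pics/w{len(V)}.png",V[-1]["pixels"]);print(len(V),manip.read_time_s(),manip.read_joint_pos())
view([st[0]-20,st[1]+30,200],0)
view([st[0]-20,st[1]-60,200],0)
for b in(np.pi,-np.pi+.01, 2.5,-2.5):
    try: view([st[0],st[1],200],b);break
    except manip.PlanningError as e: print(b,e)
view([hc[0],hc[1]+50,170],a)
view([hc[0],hc[1]-40,170],a)
pickle.dump(V,open("V.pkl","wb"))
c=np.hstack([cv2.resize(V[i]["pixels"],(400,300)) for i in(0,2)]);e=np.hstack([cv2.resize(V[i]["pixels"],(400,300)) for i in(1,3)])
cv2.imwrite("pics/m1.png",np.vstack([c,e]))
E
```

```text
[[ 495.35265196 -270.65733687   22.        ]
 [ 366.14634354 -337.45591809   22.        ]] [604.04378645 -21.56123615  30.        ] [[ 538.63250568   32.07276995   75.        ]
 [ 636.00245751   34.30237054   75.        ]
 [ 592.82499412 -110.07383807   50.        ]]
0.47714833491521297
1 2.475 [-1.87208696e-01  2.36980546e-01  1.62111559e+00  1.73397611e-04
  1.28342719e+00 -1.75918708e+00]
2 2.975 [-3.39426405e-01  2.49182006e-01  1.60653126e+00  5.02618359e-04
  1.28622757e+00 -1.91024133e+00]
3 5.7583 [-2.31773764e-01  2.80606277e-01  1.56730965e+00 -5.29213594e-06
  1.29371687e+00  1.33870429e+00]
4 9.2667 [-7.70475455e-01  8.87552247e-02  1.85791001e+00  8.32609081e-06
  1.19493883e+00 -2.81838895e+00]
5 9.7667 [-8.89658989e-01  2.00883417e-01  1.73096205e+00  3.07662184e-04
  1.21095380e+00 -2.93697053e+00]
```

View pics/m1.png

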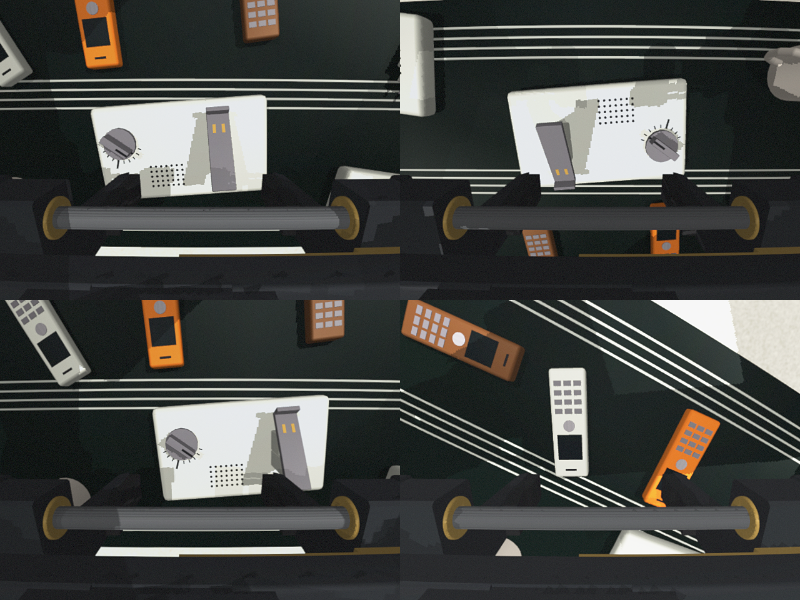

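View pics/w1.png

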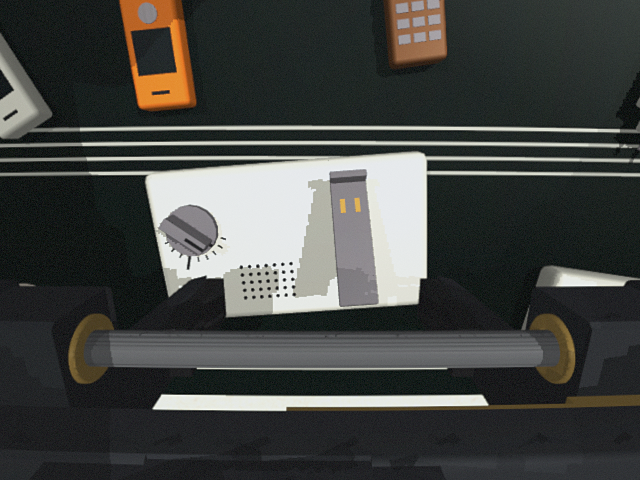

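```bash
python3 - <<'E'
from h import *
V=pickle.load(open("V.pkl","rb"))
for i in(0,1,2):
    im=V[i]["pixels"].astype(int); 
    if i==0:
        for u,v in((350,250),(350,172),(350,185),(320,230),(280,220),(200,215),(190,262),(345,206),(197,243)): print((u,v),im[v,u])
    m=((im.max(2)>75)&(im.max(2)<140)).astype(np.uint8); m[(270 if i<2 else 335):]*=(i==99)*0+1
    m=cv2.morphologyEx(m,cv2.MORPH_OPEN,np.ones((5,5)))
    n,l,s,c=cv2.connectedComponentsWithStats(m)
    for k in range(1,n):
        if s[k,4]>300:
            cn=max(cv2.findContours((l==k).astype(np.uint8),0,1)[0],key=cv2.contourArea)
            print(i,s[k],c[k].round(1),cv2.approxPolyDP(cn,4,True).reshape(-1,2).tolist())
for i in(3,4):
    im=V[i]["pixels"].astype(int); m=((im.min(2)>120)).astype(np.uint8)
    m=cv2.morphologyEx(m,cv2.MORPH_CLOSE,np.ones((3,3)));m=cv2.morphologyEx(m,cv2.MORPH_OPEN,np.ones((9,9)))
    for cn in cv2.findContours(m,0,1)[0]:
        r=cv2.minAreaRect(cn)
        if 4000<r[1][0]*r[1][1]<18000:
            print("hs",i,r,cv2.approxPolyDP(cn,5,True).reshape(-1,2).tolist())
            f=np.zeros_like(m);cv2.drawContours(f,[cv2.convexHull(cn)],0,1,-1);f=cv2.erode(f,np.ones((7,7)))
            for lo,hi in((0,80),):
                g=((im.max(2)<hi)&(f>0)).astype(np.uint8)
                n,l,s,c=cv2.connectedComponentsWithStats(g);print([(s[k].tolist(),c[k].round(1).tolist()) for k in range(1,n) if s[k,4]>20])
def z(i,u,v,w,h,s=5): return cv2.resize(V[i]["pixels"][v:v+h,u:u+w],None,fx=s,fy=s,interpolation=cv2.INTER_CUBIC)
a=np.hstack([z(0,145,190,100,90,4),z(2,380,170,100,90,4)])
b=np.hstack([z(0,300,155,133,160,2.25),z(2,200,170,160,120,3)[:, :360]]); 
cv2.imwrite("pics/m2.png",np.vstack([a,cv2.resize(np.hstack([z(0,300,160,100,60,4),z(0,300,255,100,60,4)]),(800,240))]))
E
```

```text
(350, 250) [142 141 142]
(350, 172) [136 134 137]
(350, 185) [139 134 139]
(320, 230) [169 181 178]
(280, 220) [235 234 231]
(200, 215) [140 134 139]
(190, 262) [188 191 185]
(345, 206) [119 151 177]
(197, 243) [146 141 145]
0 [   0   37   51  101 1392] [24.2 92.9] [[0, 37], [0, 54], [37, 110], [7, 133], [18, 137], [33, 131], [50, 111]]
0 [170 215  40  30 446] [189.5 229.5] [[170, 215], [173, 225], [203, 244], [209, 242], [208, 235]]
0 [538 266  19  20 313] [547.3 275.8] [[556, 266], [541, 270], [538, 285], [553, 284]]
0 [ 337  268   41   39 1273] [355.  287.7] [[337, 268], [340, 306], [377, 303], [375, 293], [364, 294], [376, 289], [375, 280], [368, 282], [360, 268]]
0 [ 532  314   43   69 1155] [558.2 343.4] [[540, 315], [532, 328], [554, 333], [560, 358], [553, 371], [563, 373], [560, 382], [565, 382], [574, 366], [569, 333], [557, 317]]
0 [ 68 321  19  62 512] [ 75.5 352.5] [[86, 321], [76, 328], [68, 353], [71, 374], [78, 382], [83, 377], [75, 364], [76, 344]]
0 [  110   334   433    34 12865] [324.  352.3] [[110, 337], [114, 366], [483, 367], [533, 366], [542, 359], [534, 338]]
[... 1908 characters left out ...]
 [573, 371], [574, 349], [567, 329]]
2 [215 368  32  43 577] [233.4 389.5] [[224, 368], [223, 375], [233, 375], [228, 384], [235, 385], [225, 395], [238, 397], [215, 404], [238, 402], [240, 410], [246, 409], [237, 368]]
2 [571 395  69  12 694] [605.2 400.7] [[639, 395], [571, 401], [572, 406], [639, 404]]
hs 3 ((399.4999694824219, 386.9999694824219), (118.99998474121094, 37.99999237060547), -0.0) [[340, 406], [459, 405], [459, 397], [384, 368], [355, 369]]
[]
hs 3 ((269.1419372558594, 171.54244995117188), (126.71939086914062, 59.221092224121094), 88.21009063720703) [[242, 109], [245, 215], [290, 215], [291, 234], [299, 234], [297, 115], [291, 108]]
[([257, 216, 34, 14, 252], [278.6, 220.4])]
```

View pics/m2.png

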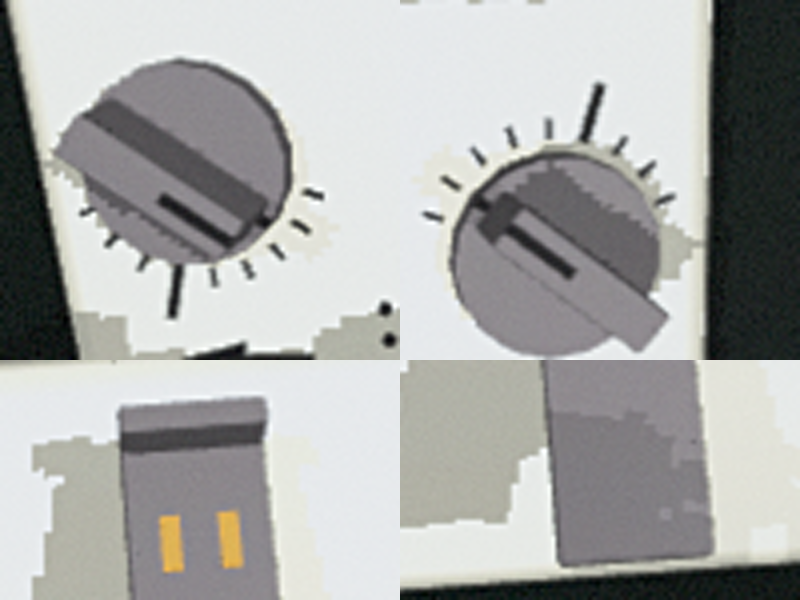

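```bash
python3 - <<'E'
from h import *
V=pickle.load(open("V.pkl","rb"))
def z(i,u,v,w,h,s): return cv2.resize(V[i]["pixels"][v:v+h,u:u+w],(int(w*s),int(h*s)),interpolation=cv2.INTER_CUBIC)
a=np.hstack([z(1,420,165,134,120,2.5)[:,:335],z(2,205,185,100,120,2.5),])
b=np.hstack([z(3,220,95,100,200,1.75),z(4,350,60,140,240,1.46)])
W=np.zeros((600,800,3),np.uint8)
W[:300,:335]=a[:300,:335]; W[:300,335:585]=z(2,205,185,100,120,2.5)
W[300:,:300]=z(3,220,95,120,120,2.5); W[300:,300:600]=cv2.resize(V[4]["pixels"],(300,225),interpolation=3)[:0].reshape(0,300,3) if 0 else cv2.resize(V[4]["pixels"][:,:],(300,300))
cv2.imwrite("pics/m3.png",W)
for i in(0,1,2):
    im=V[i]["pixels"].astype(int)
    y=((im[...,2]-im[...,0]>35)).astype(np.uint8)
    n,l,s,c=cv2.connectedComponentsWithStats(y); print(i,[(s[k,4],c[k].round(1).tolist()) for k in range(1,n) if 15<s[k,4]<200])
E
```

```text
0 [(np.int32(80), [357.1, 204.5]), (np.int32(75), [342.4, 205.6])]
1 [(np.int32(83), [468.8, 204.1]), (np.int32(83), [454.3, 205.4])]
2 [(np.int32(47), [251.9, 275.0]), (np.int32(48), [265.7, 274.0]), (np.int32(150), [412.3, 327.4])]
```

View pics/m3.png

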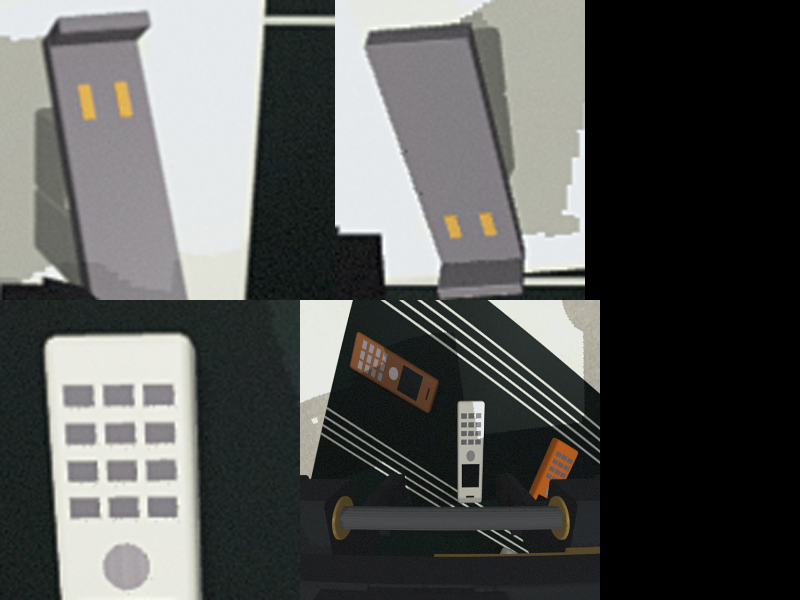

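```bash
python3 - <<'E'
from h import *
V=pickle.load(open("V.pkl","rb")); a,b,c,h1,h2=V
P={}
def t(n,*o):
    fs,u=zip(*o); X,r=tri(fs,u); P[n]=X; print(n,X.round(1),"miss",r.round(2),[plane(f,[q],X[2])[0,:2].round(1).tolist() for f,q in o])
t("topR",(a,(339.5,306.5)),(c,(260.2,200.2)))
t("topL",(a,(378.2,303.3)),(c,(219,204.2)))
t("lipR",(a,(330.5,182.5)),(b,(440,181.8)),(c,(280.2,288.2)))
t("lipL",(a,(366.3,180)),(b,(476,180.2)),(c,(247,290.2)))
t("cR",(a,(342.4,205.6)),(b,(454.3,205.4)),(c,(265.7,274.)))
t("cL",(a,(357.1,204.5)),(b,(468.8,204.1)),(c,(251.9,275.)))
t("skirt",(a,(192.5,230)),(c,(420,233.75)))
t("bar",(a,(184,234.7)),(c,(424.2,239.7)))
t("pin",(a,(185.75,239.5)),(c,(423.25,238.75)))
t("pout",(a,(204.5,250.5)),(c,(407.5,227)))
t("Lin",(a,(190,256.25)),(c,(426.25,205.5)))
t("Lout",(a,(188.25,269.5)),(c,(430,191.25)))
lip=(P["lipL"]+P["lipR"])/2;top=(P["topL"]+P["topR"])/2;cc=(P["cL"]+P["cR"])/2
d=top-lip;print("lip",lip,"top",top,"cc",cc,"len",np.linalg.norm(d),"slope",np.degrees(np.arcsin(d[2]/np.linalg.norm(d))),"yaw",np.arctan2(d[1],d[0]), "across yaws",[np.arctan2(*(-(v))[:2])*1 for v in()],
 [float(np.arctan2(-(P[l]-P[r])[0],(P[l]-P[r])[1])) for l,r in(("lipL","lipR"),("topL","topR"),("cL","cR"))])
for f in(h1,h2):
    im=f["pixels"].astype(int);g=im.max(2)
    w=((im.min(2)>165)).astype(np.uint8);w=cv2.morphologyEx(w,cv2.MORPH_OPEN,np.ones((3,3)))
    n,l,s,cn=cv2.connectedComponentsWithStats(w)
    for k in range(1,n):
        if s[k,4]>1500 and s[k,3]>100 and s[k,2]<90 and s[k,1]<250:
            q=(l==k).astype(np.uint8);hull=cv2.convexHull(max(cv2.findContours(q,0,1)[0],key=cv2.contourArea))
            m=np.zeros_like(q);cv2.drawContours(m,[hull],0,1,-1);m=cv2.erode(m,np.ones((5,5)))
            e=(m>0)&(g<175);n2,_,s2,c2=cv2.connectedComponentsWithStats(e.astype(np.uint8))
            print(s[k],"hull rect",cv2.minAreaRect(hull),[(int(s2[j,4]),c2[j].round(1).tolist()) for j in range(1,n2) if s2[j,4]>25])
E
```

```text
topR [634.3  23.1 106.8] miss 0.97 [[634.5, 24.1], [634.1, 22.2]]
topL [631.6  52.1 107. ] miss 1.03 [[631.9, 53.2], [631.4, 51.1]]
lipR [546.6  17.6  55.6] miss 0.63 [[546.8, 18.0], [546.3, 18.1], [546.8, 16.8]]
lipL [544.8  47.5  56.3] miss 0.52 [[544.7, 47.6], [544.8, 48.0], [545.1, 46.8]]
cR [564.4  27.6  66.6] miss 0.15 [[564.4, 27.5], [564.3, 27.8], [564.5, 27.4]]
cL [563.4  39.5  66.4] miss 0.18 [[563.5, 39.5], [563.3, 39.7], [563.5, 39.4]]
skirt [ 592.3 -110.6   34.3] miss 1.32 [[592.5, -109.2], [592.0, -111.9]]
bar [ 591.8 -109.7   54.6] miss 0.36 [[591.9, -109.3], [591.7, -110.1]]
pin [ 594.4 -106.5   60.9] miss 0.76 [[594.5, -105.7], [594.2, -107.3]]
pout [604.6 -92.1  59.7] miss 1.29 [[604.7, -90.7], [604.2, -93.4]]
Lin [ 618.4 -115.4   32.8] miss 0.76 [[618.5, -114.6], [618.2, -116.2]]
Lout [ 631.5 -117.8   33.7] miss 0.51 [[631.5, -117.3], [631.4, -118.3]]
lip [545.70318854  32.53479659  55.97246226] top [632.93655107  37.63433872 106.89316175] cc [563.9145606   33.53733729  66.51172185] len 101.13645487591069 slope 30.230842379207445 yaw 0.05839216540900739 across yaws [] [0.05971362732017606, 0.09403032082800027, 0.0814678388171814]
[ 238  109   62  175 6380] hull rect ((269.559814453125, 195.55538940429688), (173.87144470214844, 57.26535415649414), 87.79740142822266) [(102, [250.9, 132.9]), (96, [266.8, 132.5]), (97, [282.9, 132.5]), (96, [251.6, 148.5]), (92, [267.6, 147.7]), (97, [283.5, 147.5]), (98, [268.4, 162.7]), (93, [284.2, 162.5]), (94, [252.5, 163.4]), (96, [253.5, 177.5]), (92, [269.1, 177.6]), (96, [284.5, 177.5]), (226, [269.8, 201.2]), (1595, [271.9, 235.1]), (68, [273.3, 271.4])]
```

```bash
python3 - <<'E'
from h import *
V=pickle.load(open("V.pkl","rb")); a,b,c,h1,h2=V
def feats(f,u0,u1,v0,v1):
    r=f["pixels"][v0:v1,u0:u1]; g=r.max(2); w=(r.min(2)>165).astype(np.uint8)
    n,l,s,_=cv2.connectedComponentsWithStats(w);k=1+np.argmax(s[1:,4]);q=(l==k).astype(np.uint8)
    e=cv2.morphologyEx(q,cv2.MORPH_OPEN,np.ones((9,1)))
    hull=cv2.convexHull(max(cv2.findContours(q,0,1)[0],key=cv2.contourArea))
    m=np.zeros_like(q);cv2.drawContours(m,[hull],0,1,-1);m=cv2.erode(m,np.ones((3,3)))
    n2,_,s2,c2=cv2.connectedComponentsWithStats(((m>0)&(g<(175))).astype(np.uint8))
    return [(int(s2[j,4]),(c2[j]+[u0,v0]).round(1).tolist()) for j in range(1,n2) if s2[j,4]>25]
for f,r in((h1,(230,310,100,290)),(h2,(320,410,150,335))):
    print(feats(f,*r))
r=h2["pixels"]; print([r[v,365].max() for v in range(150,330,6)],[r[240,u].max() for u in range(325,405,4)])
# station front edge (toward robot): per column first bright pixel below the stripes, fit line
for f,u0,u1,vr in((a,165,410,(140,200)),(b,260,510,(140,215))):
    uv=[]
    for u in range(u0,u1,5):
        col=f["pixels"][vr[0]:vr[1],u].max(1)>150
        k=np.argmax(np.convolve(col,np.ones(12),"valid")>11); uv.append((u,vr[0]+k))
    X=plane(f,uv,30)[:,:2]; vx,vy,x0,y0=cv2.fitLine(X.astype(np.float32),cv2.DIST_HUBER,0,.01,.01).ravel()
    print("station yaw",np.arctan(-vx/vy), X[0],X[-1])
# plate long edges: row-wise in views a,c, line fit -> plane/plate intersection via mid image line
for nm,f,v0,v1,us in(("a",a,186,300,(315,395)),("c",c,208,285,(205,295))):
    M=[]
    for v in range(v0,v1,3):
        r=f["pixels"][v,us[0]:us[1]].astype(int); g=(r.max(1)<158)&(r.max(1)>95)
        print(v,us[0]+np.flatnonzero(g)[[0,-1]]) if v%12==0 else 0
E
```

```text
[(1156, [238.7, 212.8]), (102, [250.9, 132.9]), (96, [266.8, 132.5]), (97, [282.9, 132.5]), (96, [251.6, 148.5]), (92, [267.6, 147.7]), (97, [283.5, 147.5]), (98, [268.4, 162.7]), (93, [284.2, 162.5]), (94, [252.5, 163.4]), (96, [253.5, 177.5]), (92, [269.1, 177.6]), (96, [284.5, 177.5]), (226, [269.8, 201.2]), (1595, [271.9, 235.1]), (237, [238.8, 266.6]), (68, [273.3, 271.4]), (123, [273.7, 283.8])]
[(122, [349.7, 185.0]), (120, [365.1, 185.1]), (91, [380.6, 184.6]), (127, [349.5, 199.3]), (122, [365.0, 199.2]), (89, [379.3, 199.2]), (117, [349.2, 213.1]), (121, [364.6, 213.1]), (91, [378.9, 213.0]), (63, [388.2, 239.8]), (117, [349.1, 227.1]), (121, [364.1, 227.1]), (121, [379.2, 227.0]), (286, [364.0, 249.1]), (1506, [363.0, 280.6]), (65, [362.2, 313.8])]
[np.uint8(41), np.uint8(35), np.uint8(148), np.uint8(184), np.uint8(182), np.uint8(187), np.uint8(98), np.uint8(184), np.uint8(98), np.uint8(174), np.uint8(99), np.uint8(95), np.uint8(185), np.uint8(98), np.uint8(180), np.uint8(160), np.uint8(122), np.uint8(127), np.uint8(167), np.uint8(19), np.uint8(26), np.uint8(19), np.uint8(22), np.uint8(33), np.uint8(27), np.uint8(178), np.uint8(179), np.uint8(175), np.uint8(152), np.uint8(79)] [np.uint8(29), np.uint8(19), np.uint8(24), np.uint8(138), np.uint8(181), np.uint8(182), np.uint8(183), np.uint8(183), np.uint8(182), np.uint8(182), np.uint8(160), np.uint8(184), np.uint8(179), np.uint8(179), np.uint8(181), np.uint8(179), np.uint8(158), np.uint8(15), np.uint8(19), np.uint8(25)]
station yaw 0.07772309 [ 539.608288   -130.93693916] [523.21604523  84.6327317 ]
station yaw 0.075973354 [ 538.91230249 -135.89120217] [522.10464878  83.32128871]
192 [330 366]
204 [331 367]
216 [332 368]
228 [333 370]
240 [334 371]
252 [335 372]
264 [336 373]
276 [337 375]
288 [338 376]
```

```bash
python3 - <<'E'
from h import *
V=pickle.load(open("V.pkl","rb")); a,b,c,h1,h2=V
# rest yaw from plate edges seen in view a, cut with the sloping plane
lip=np.array([545.7,32.5,55.97]);zh=Ro.from_euler("ZY",[.07,-np.pi/6]).as_matrix()[:,2]
for uv in([(329.5,192),(337.5,288)],[(366.5,192),(376.5,288)]):
    C,D=rays(a,uv);X=C+D*(((lip-C)@zh)/(D@zh))[:,None];d=X[1]-X[0];print("edge",X.round(1).tolist(),np.arctan2(d[1],d[0]))
pairs=dict(slot=((273.3,271.4),(362.2,313.8)),screen=((271.9,235.1),(363.,280.6)),key=((269.8,201.2),(364.,249.1)),k2=((269.1,177.6),(364.1,227.1)),k11=((266.8,132.5),(365.1,185.1)))
P={}
for n,(p,q) in pairs.items():
    X,r=tri([h1,h2],[p,q]);P[n]=np.mean([plane(h1,[p],22)[0],plane(h2,[q],22)[0]],0);print(n,X.round(1),r.round(2),P[n].round(1))
d=P["slot"]-P["k11"];yw=float(np.arctan2(d[1],d[0]));L=np.linalg.norm(d);u=d/L
o=P["slot"]-63*u; print("yaw",yw,"origin",o,[float((P[n]-o)@u) for n in P],[float(np.cross(u[:2],(P[n]-o)[:2])) for n in P])
pickle.dump((o,yw),open("hs.pkl","wb"))
# origin check from hull-rect centre in view h1
print("hull centre",plane(h1,[(269.56,195.56)],14))
# feasibility of place pose
def frame(y): return Ro.from_euler("ZY",[y,-np.pi/6]).as_matrix()
R=frame(.072);tcp=lip+R@[75,0,3]
print("ik place",tcp,manip.solve_ik(list(tcp),quat(R[:,0],R[:,2])),manip.solve_ik(list(tcp+R@[0,0,80]),quat(R[:,0],R[:,2])))
print("ik pick",manip.solve_ik([o[0],o[1],2.5],yaw(yw)))
E
```

```text
edge [[554.2, 17.1, 60.2], [622.5, 22.7, 99.8]] 0.08246118457794348
edge [[554.0, 47.4, 61.3], [622.1, 52.4, 100.8]] 0.0729680551311627
slot [ 487.5 -272.    24. ] 0.22 [ 488.2 -271.6   22. ]
screen [ 458.  -287.3   24.1] 0.09 [ 458.6 -287.    22. ]
key [ 431.5 -301.4   26.2] 0.03 [ 432.3 -301.    22. ]
k2 [ 414.3 -310.5   24.4] 0.12 [ 414.7 -310.3   22. ]
k11 [ 382.5 -327.3   25.5] 0.09 [ 382.6 -327.3   22. ]
yaw 0.4852953974288375 origin [ 432.52282919 -300.98836803   22.        ] [62.999999999999964, 29.605099305676102, -0.19450236435126653, -20.12588118257502, -56.46342536320804] [3.552713678800501e-15, 0.15989696697922717, 0.06634916473912587, 0.06232125722406856, 3.552713678800501e-15]
hull centre [[ 429.58251042 -304.48155526   14.        ]]
ik place [608.98750898  37.06459099  96.06807621] [-0.20529904  0.1834881   2.03451224  0.32899768  0.43747236 -2.11240162] [-0.23275273 -0.03996778  2.0973341   0.26981142  0.59783506 -2.06147986]
ik pick [-8.33420709e-01  4.19487151e-01  1.85959090e+00 -4.44089210e-16
  8.62514598e-01 -2.88951243e+00]<stdin>:12: DeprecationWarning: Arrays of 2-dimensional vectors are deprecated. Use arrays of 3-dimensional vectors instead. (deprecated in NumPy 2.0)
```

```bash
python3 - <<'E'
from h import *
o,yw=pickle.load(open("hs.pkl","rb"));q=yaw(yw)
manip.grip(75,12)
manip.movep([o[0],o[1],80],q)
manip.servo_line([o[0],o[1],3],rate=100)
print("wf",np.round(manip.read_wrist_force(),1))
manip.grip(30,14)
print("open",manip.read_opening(),manip.read_grip_force(),np.round(manip.read_wrist_force(),1))
manip.servo_line([o[0],o[1],120],rate=120)
print(manip.read_opening(),np.round(manip.read_wrist_force(),2),np.round(manip.read_ft_torque(),3),manip.read_time_s())
# hover over rest
lip=np.array([545.7,32.5,55.5]);R=Ro.from_euler("ZY",[.076,-np.pi/6]).as_matrix()
manip.movep(list(lip+R@[82,0,60]),quat(R[:,0],R[:,2]))
f=[grab(n) for n in("wrist","side","top")];pickle.dump(f,open("hov.pkl","wb"))
W=np.hstack([cv2.resize(f[0]["pixels"],(400,300)),cv2.resize(f[1]["pixels"][120:270,250:450],(400,300),interpolation=3)])
cv2.imwrite("pics/hov.png",W);print(manip.read_time_s(),np.round(manip.read_wrist_force(),2),manip.read_opening())
E
```

```text
wf [-0.5 -0.7 -0.7]
open 47.72387911590516 13.99930382380262 [-1.6  0.2  3.5]
47.72808126493333 [ 0.15 -0.32 -0.99] [ 0.07  -0.001  0.044] 13.2
14.725 [-0.29  0.23 -1.65] 47.901884316452595
```

View pics/hov.png

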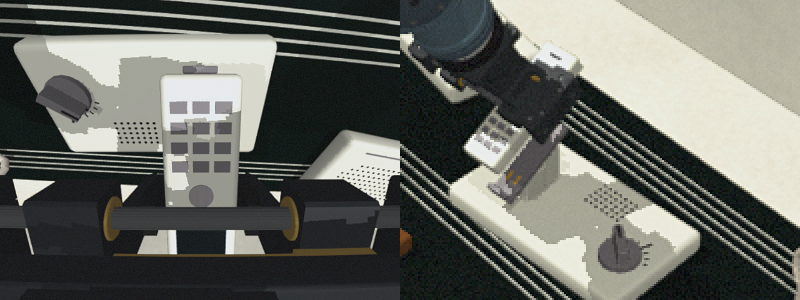

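```bash
cat > place.py <<'E'
from h import *
lip=np.array([545.7,32.5,55.5]);R=Ro.from_euler("ZY",[.076,-np.pi/6]).as_matrix();q=quat(R[:,0],R[:,2])
P=lambda x,z: list(lip+R@[x,0,z])
F=lambda: R.T@np.array(manip.read_wrist_force())
def step(x,z):
    manip.servo_line(P(x,z),q,rate=30); manip.hold(.06); return F()
E
python3 - <<'E'
from place import *
manip.servo_line(P(80,8),q,rate=100); manip.hold(.2); f0=F(); print("f0",f0.round(2))
x,z=80,8
while z>0.5:
    z-=.5; f=step(x,z)-f0
    if f[2]>2: break
print("contact z",z,f.round(2)); z+=1.0; step(x,z)
while x>69:
    x-=.5; f=step(x,z)-f0
    if f[0]>2.5: break
print("lip x",x,f.round(2),manip.read_time_s(),np.array(manip.read_tool_pos())-P(x,z))
for k in range(6):
    z-=.4; f=step(x,z)-f0
    if f[2]>2: break
print("z",z,f.round(2))
pickle.dump((x,z),open("xz.pkl","wb"))
g=grab("wrist");s=grab("side");pickle.dump((g,s),open("pl.pkl","wb"));print(manip.read_time_s())
E
```

```text
f0 [-0.27 -0.12 -1.16]
contact z 2.0 [-2.33 -0.86 10.17]
lip x 76.0 [ 2.74  1.37 -0.67] 22.0667 [ 0.54520786 -0.07845483  0.51237158]
z 2.2 [4.83 0.59 4.75]
22.7833
```

```bash
python3 - <<'E'
from place import *
x,z=pickle.load(open("xz.pkl","rb"))
manip.grip(64); manip.hold(.3)
manip.servo_line(P(x,z+100),q,rate=150)
print(manip.read_time_s())
manip.movep([560,-60,230],yaw(.076)); 
V=[grab("wrist"),grab("side"),grab("top")]
manip.movep([592,-70,230],yaw(.076+np.pi)); V.append(grab("wrist"))
pickle.dump(V,open("V2.pkl","wb"));print(manip.read_time_s(),manip.read_joint_pos())
c=lambda f,u,v,w,h:cv2.resize(f["pixels"][v:v+h,u:u+w],(400,300),interpolation=3)
cv2.imwrite("pics/after.png",np.vstack([np.hstack([cv2.resize(V[0]["pixels"],(400,300)),c(V[1],260,150,160,120)]),np.hstack([c(V[2],240,150,140,105),cv2.resize(V[3]["pixels"],(400,300))])]))
E
```

```text
24.3333
27.8833 [-3.16580325e-01  2.34597311e-01  1.56114344e+00  3.37575062e-05
  1.34580347e+00  1.17786346e+00]
```

View pics/after.png

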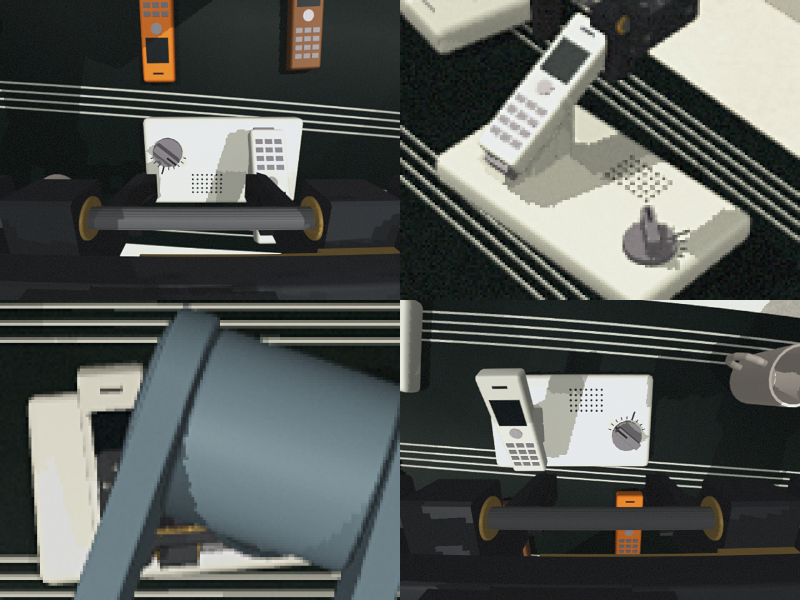

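```bash
python3 - <<'E'
from place import *
V=pickle.load(open("V2.pkl","rb"));A,B=V[0],V[3]
def blobs(f,u0,u1,v0,v1,lo,hi,amin,amax):
    g=f["pixels"][v0:v1,u0:u1].max(2);n,l,s,c=cv2.connectedComponentsWithStats(((g>=lo)&(g<hi)).astype(np.uint8),connectivity=4)
    return [(int(s[k,4]),c[k]+[u0,v0],np.argwhere(l==k)[:,::-1]+[u0,v0]) for k in range(1,n) if amin<s[k,4]<amax]
def rest(f,uv):
    C,D=rays(f,uv);n=R[:,2];o=lip+n*22;X=C+D*(((o-C)@n)/(D@n))[:,None];return (X-lip)@R
for nm,f,r in(("A",A,(402,465,200,300)),("B",B,(120,232,118,278))):
    for lo,hi in(((0,150)),):
        for a,c,p in blobs(f,*r,lo,hi,25,1500): print(nm,a,c.round(1),rest(f,[c])[0].round(1))
for nm,f,r in(("A",A,(228,305,210,290)),("B",B,(325,412,165,255))):
    for a,c,p in blobs(f,*r,0,105,7,150):
        z=61 if 0 else 30; w,h=cv2.minAreaRect(p.astype(np.float32))[1]
        print("dial",nm,a,c.round(1),round(max(w,h),1),plane(f,[c],30)[0,:2].round(1),plane(f,[c],58)[0,:2].round(1))
c=lambda f,u,v,w,h:cv2.resize(f["pixels"][v:v+h,u:u+w],(400,400),interpolation=3)
cv2.imwrite("pics/dial.png",np.hstack([c(A,228,208,80,80),c(B,328,170,80,80)]))
E
```

```text
A 89 [420.4 205.1] [ 0.9 -4.8 22. ]
A 74 [413.8 226.1] [ 20.1 -12.   22. ]
A 75 [429.1 225.9] [20.   1.3 22. ]
A 74 [444.2 225.9] [19.9 14.3 22. ]
A 78 [414.9 239.1] [ 31.7 -11.9  22. ]
A 78 [430.4 239.1] [31.7  1.3 22. ]
A 78 [445.5 239.3] [31.9 14.3 22. ]
A 810 [417.8 287.6] [ 72.8 -12.4  22. ]
A 76 [415.9 253. ] [ 43.8 -11.9  22. ]
A 74 [431.2 252.9] [43.7  1.  22. ]
A 75 [446.9 253.1] [43.8 14.3 22. ]
A 76 [416.9 267. ] [ 55.7 -11.9  22. ]
A 73 [432.6 267. ] [55.7  1.2 22. ]
A 76 [448.1 267. ] [55.7 14.2 22. ]
B 98 [158.8 139.5] [139.2   1.1  22. ]
B 81 [175.9 232. ] [56.  14.2 22. ]
B 80 [191.8 232. ] [56.   1.1 22. ]
B 81 [207.7 232. ] [ 56.1 -11.9  22. ]
B 313 [136.2 245.5] [40.1 53.3 22. ]
B 68 [180.2 242.5] [43.9 14.2 22. ]
B 69 [195.8 242.6] [43.8  1.  22. ]
B 68 [210.8 242.5] [ 43.9 -11.8  22. ]
B 66 [184.3 252.5] [31.5 14.2 22. ]
B 65 [199.2 252.5] [31.5  1.1 22. ]
B 68 [214.  252.5] [ 31.5 -11.7  22. ]
B 321 [137.2 257.4] [25.1 58.1 22. ]
B 64 [187.8 261.4] [19.8 14.3 22. ]
B 62 [202.5 261.5] [19.8  1.1 22. ]
B 63 [216.9 261.5] [ 19.8 -11.8  22. ]
B 761 [167.  271.4] [ 5.9 37.4 22. ]
B 55 [132.2 276.5] [-1.6 73.  22. ]
dial A 134 [257.6 254.3] 35.6 [ 606.  -120.7] [ 597.  -116.1]
dial A 61 [274.1 258.2] 18.2 [ 609.  -103.4] [ 599.7 -100.1]
dial A 38 [253.8 260.1] 9.8 [ 612.7 -124.5] [ 603.  -119.5]
dial A 25 [260.4 271.6] 11.7 [ 624.8 -117.3] [ 614.2 -112.9]
dial B 22 [372.7 184.9] 13.0 [ 625.1 -117.4] [ 627.8 -113. ]
dial B 11 [363.4 194.1] 9.0 [ 615.3 -109.1] [ 618.8 -105.4]
```

View pics/dial.png

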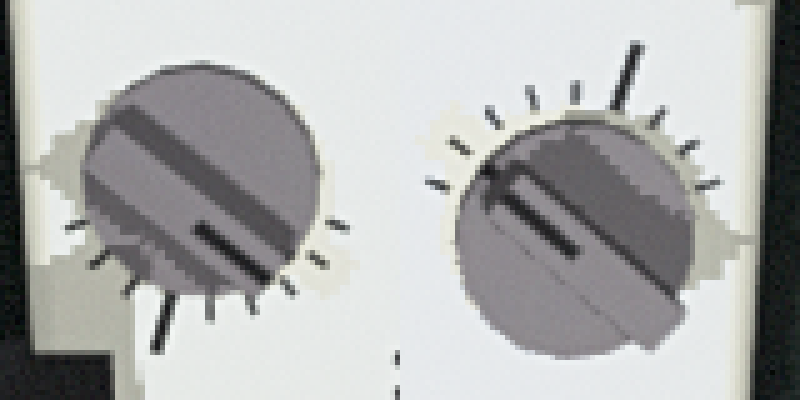

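```bash
python3 - <<'E'
from place import *
hov=pickle.load(open("hov.pkl","rb"))[0];pl=pickle.load(open("pl.pkl","rb"))[0]
def rest(f,uv,h):
    C,D=rays(f,uv);n=R[:,2];o=lip+n*h;X=C+D*(((o-C)@n)/(D@n))[:,None];return (X-lip)@R
for f,h in((hov,60+19.5),(pl,22)):
    g=f["pixels"][120:340,255:385].max(2);n,l,s,c=cv2.connectedComponentsWithStats(((g<175)&(g>75)).astype(np.uint8),connectivity=4)
    for k in range(1,n):
        if 200<s[k,4]<1200: print(s[k,4],(c[k]+[255,120]).round(1),rest(f,[c[k]+[255,120]],h)[0].round(1))
    y=(f["pixels"][...,2].astype(int)-f["pixels"][...,0]>35)
E
```

```text
522 [285.1 171.9] [ 25.6 -12.7  79.5]
522 [321.  171.8] [25.6  0.2 79.5]
516 [285.1 172. ] [ 20.3 -12.1  22. ]
515 [321.1 172. ] [20.3  0.8 22. ]
```

```bash
python3 - <<'E'
from place import *
q=quat(-R[:,0],R[:,2]); Py=lambda x,y,z: list(lip+R@[x,y,z])
manip.movep(Py(75,-1,95),q)
manip.servo_line(Py(75,-1,4),q,rate=110)
manip.grip(30,5); print("open",manip.read_opening(),F().round(2),(R.T@(np.array(manip.read_tool_pos())-lip)).round(2))
manip.hold(.15); manip.grip(66); manip.hold(.1)
manip.servo_line(Py(75,-1,95),q,rate=180)
print(manip.read_time_s())
manip.movep([592,-70,230],yaw(.076+np.pi)); f=grab("wrist");pickle.dump(f,open("V3.pkl","wb"))
C,D=rays(f,[(0,0)])
g=f["pixels"][118:278,120:232].max(2);n,l,s,c=cv2.connectedComponentsWithStats((g<150).astype(np.uint8),connectivity=4)
for k in range(1,n):
    if 50<s[k,4]<105:
        C,D=rays(f,[c[k]+[120,118]]);X=C+D*(((lip+R[:,2]*22-C)@R[:,2])/(D@R[:,2]))[:,None];print(c[k].round(1),((X-lip)@R)[0].round(1))
V=pickle.load(open("V2.pkl","rb"));A,B=V[0],V[3]
e=lambda f,p,o,z:plane(f,np.array(p)/5+o,z)[:,:2]
for n,f,o,pp,ll in(("A",A,(228,208),[(195,225),(270,280)],[(170,295),(155,352)]),("B",B,(248,170),[(580,255),(500,190)],[(615,108),(638,45)])):
    for p,z in((pp,58),(ll,30)):
        X=e(f,p,o,z);d=X[1]-X[0];print(n,X.round(1).tolist(),np.arctan2(d[1],d[0])-.076)
print(manip.read_time_s())
E
```

```text
open 47.94255340407839 [0.41 0.17 5.09] [75.63 -1.03  4.52]
31.3333
[40.1 20.5] [1.39e+02 1.00e-01 2.20e+01]
[ 56.6 113.9] [55.8 13.9 22. ]
[ 72.9 114. ] [55.7  0.6 22. ]
[ 88.8 114. ] [ 55.7 -12.4  22. ]
[ 60.9 124.5] [43.5 13.8 22. ]
[ 76.4 124.5] [43.6  0.8 22. ]
[ 92.1 124.5] [ 43.6 -12.4  22. ]
[ 64.7 134. ] [31.9 13.9 22. ]
[ 79.9 134.3] [31.5  0.8 22. ]
[ 94.9 134.5] [ 31.4 -12.1  22. ]
[ 68.4 143.1] [20.1 13.9 22. ]
[ 83.4 143.5] [19.6  0.7 22. ]
[ 97.8 143.5] [ 19.6 -12.1  22. ]
[ 12.4 158.5] [-1.7 72.8 22. ]
A [[595.0, -107.1], [604.9, -92.4]] 0.9013927088593738
A [[619.6, -115.7], [632.6, -118.5]] -0.2865010814344878
B [[593.7, -108.7], [604.8, -92.6]] 0.891088012193915
B [[618.4, -116.4], [631.1, -119.6]] -0.3192489363447926
32.1083
```

```bash
python3 - <<'E'
from h import *
c=(592.2,-110.2); Q=lambda a: yaw(a+np.pi)
manip.grip(34,20)
manip.movep([*c,110],Q(.972))
manip.servo_line([*c,41],Q(.972),rate=100); print("wf",np.round(manip.read_wrist_force(),1))
manip.grip(5,20); print("open",manip.read_opening(),np.round(manip.read_wrist_force(),1),np.round(manip.read_ft_torque(),2))
for a in np.linspace(.972,-.227,7)[1:]: manip.servo_line([*c,41],Q(a),rate=150)
manip.hold(.2);print(manip.read_time_s(),np.round(manip.read_wrist_force(),1),np.round(manip.read_ft_torque(),2),Ro.from_quat(manip.read_tool_rot()).as_matrix()[:2,0])
manip.grip(34); manip.hold(.1)
manip.servo_line([*c,120],rate=150)
manip.movep([570,-70,230],yaw(.076+np.pi)); f=grab("wrist");s=grab("side");pickle.dump((f,s),open("V4.pkl","wb"))
uv,_=cv2.projectPoints(np.array([[*c,45.]]),cv2.Rodrigues(np.array(f["R"]))[0],np.array(f["t"]),f["mtx"],np.array([f["k1"],0,0,0.]))
u,v=(uv.ravel()-40).astype(int);print("crop",u,v,manip.read_time_s())
k=lambda f,u,v,w,h:cv2.resize(f["pixels"][v:v+h,u:u+w],(400,400),interpolation=3)
cv2.imwrite("pics/end.png",np.hstack([k(f,u,v,80,80),k(s,260,140,150,150)]))
E
```

```text
wf [ 0.3 -0.4 -0.2]
open 10.669485245504333 [ 1.1 -0.6  1.4] [-0.14 -0.05 -0.04]
37.2667 [ 3.6 -4.1  3. ] [-0.53 -0.52 -0.02] [ 0.97575358 -0.2188622 ]
crop 326 157 39.2167
```

View pics/end.png

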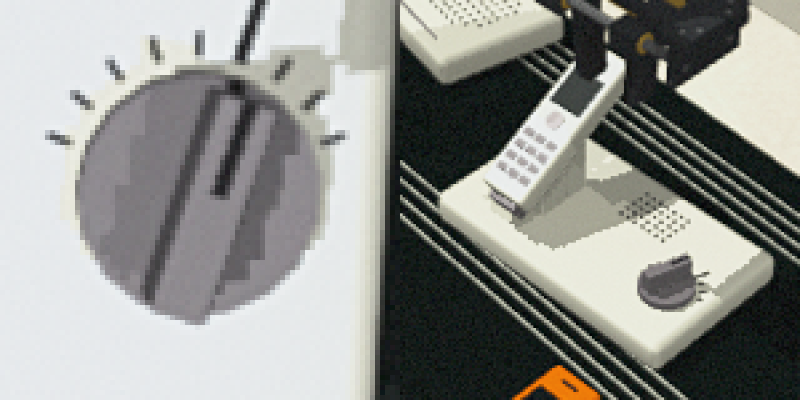

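```bash
python3 - <<'E'
from h import *
f,s=pickle.load(open("V4.pkl","rb"))
g=f["pixels"][140:237,326:406].max(2).astype(int)
n,l,st,c=cv2.connectedComponentsWithStats((g<115).astype(np.uint8),connectivity=8)
for k in range(1,n):
    if st[k,4]>12 and st[k,3]>6:
        p=np.argwhere(l==k)[:,::-1]+[326,140]
        for z in(30,58):
            X=plane(f,p,z)[:,:2].astype(np.float32);vx,vy,x,y=cv2.fitLine(X,cv2.DIST_L2,0,.01,.01).ravel()
            print(st[k],z,(x,y),np.arctan(vy/vx)-.076)
e=lambda p,z:plane(f,np.array(p)/5+(326,157),z)[:,:2]
for nm,p,z in(("pointer",[(220,192),(243,100)],58),("barL",[(150,302),(212,100)],58),("barR",[(208,318),(270,110)],58),("long",[(238,58),(262,0)],30)):
    X=e(p,z);d=X[1]-X[0];print(nm,X.round(1).tolist(),np.arctan2(d[1],d[0])-.076)
E
```

```text
[ 75  14   5  83 243] 30 (np.float32(583.4945), np.float32(-150.56792)) 0.030378416
[ 75  14   5  83 243] 58 (np.float32(587.707), np.float32(-143.5338)) 0.030378304
[47 16  6 14 25] 30 (np.float32(624.489), np.float32(-117.20824)) -0.30471388
[47 16  6 14 25] 58 (np.float32(625.3881), np.float32(-112.87042)) -0.3047693
[ 28  31  32  47 487] 30 (np.float32(595.45245), np.float32(-115.994125)) -0.23884186
[ 28  31  32  47 487] 58 (np.float32(598.6985), np.float32(-111.75444)) -0.23884365
pointer [[595.6, -111.2], [612.5, -113.6]] -0.21245695873501197
barL [[574.2, -100.5], [612.1, -108.0]] -0.27064865532262594
barR [[572.0, -111.6], [611.1, -118.7]] -0.2541803719123804
long [[618.5, -116.1], [629.9, -119.5]] -0.36737819403196026
```

```bash
python3 - <<'E'
from h import *
f,s=pickle.load(open("V4.pkl","rb"))
def fit(f,r,t,z):
    u0,u1,v0,v1=r; g=f["pixels"][v0:v1,u0:u1].max(2).astype(float)
    n,l,st,c=cv2.connectedComponentsWithStats((g<t).astype(np.uint8)); k=1+np.argmax(st[1:,4])
    p=np.argwhere(l==k); X=plane(f,p[:,::-1]+[u0,v0],z)[:,:2]; w=t-g[p[:,0],p[:,1]]
    m=(X*w[:,None]).sum(0)/w.sum(); C=((X-m)*w[:,None]).T@(X-m); d=np.linalg.eigh(C)[1][:,1]
    return st[k].tolist(),m.round(1),round(float(np.arctan(d[1]/d[0])-.076),3)
for t in(70,85,95,105): print(t,fit(f,(365,380,177,198),t,58),fit(f,(370,384,150,170),t+30,30))
V=pickle.load(open("V2.pkl","rb"))
for t in(70,85): print("before",fit(V[3],(346,366,208,224),t,58),fit(V[0],(266,284,252,265),t,58))
E
```

```text
70 ([4, 0, 8, 19, 43], array([ 604.1, -112.6]), -0.305) ([3, 6, 6, 14, 23], array([ 624.6, -117.3]), -0.296)
85 ([3, 0, 11, 19, 60], array([ 604.2, -112.6]), -0.314) ([3, 6, 6, 14, 25], array([ 624.6, -117.3]), -0.298)
95 ([3, 0, 12, 20, 66], array([ 604.2, -112.7]), -0.32) ([3, 6, 6, 14, 32], array([ 624.5, -117.3]), -0.3)
105 ([3, 0, 12, 20, 73], array([ 604.3, -112.7]), -0.324) ([3, 6, 6, 14, 33], array([ 624.5, -117.3]), -0.301)
before ([0, 0, 17, 13, 49], array([599.5, -99.7]), 0.886) ([1, 1, 15, 12, 43], array([ 599.7, -100.2]), 0.879)
before ([0, 0, 18, 14, 60], array([599.7, -99.4]), 0.896) ([1, 0, 15, 13, 50], array([ 599.7, -100.2]), 0.879)
```

```bash
python3 -c "
from station import manip
print(manip.read_time_s(),manip.sign_off())"
```

```text
the job is handed in; nothing more can be done
39.2167 None
```

I handed the job in at 39.2 s. The handset lies face up, earpiece end up, against the lip and about 1 mm off centre by my last measurement. The dial pointer is at the long mark to within about 0.04 rad, and I did not touch the mug, adapter or router.

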